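# Feel along the frets of a guitar neck

### The arm

A 6-joint arm with a two-finger parallel gripper is mounted at the origin on the work surface. World frame = base frame: x ahead of the robot, y to its left, z up, the work surface at z = 0. Lengths are in m, angles in rad, forces in N, time in s.
With the tool pointing down it reaches from about 0.35 to 0.975 m from the base axis. Payload 4.9 kg.
Tool frame: the origin (TCP) lies midway between the tips of the shut fingers; the grasp point (between the pads) lies 19 mm behind it; z points along the fingers, y is the direction in which the jaws open and shut (so a half turn about z gives the same grasp; the last joint's range is limited). The gripper opens to 85 mm and grips with 20 to 120 N. Pads are 22 mm wide; open, the fingers measure 114 mm over their backs; the gripper's body (76 mm by 85 mm) begins 54 mm behind the grasp point. The pads swing forward as they close: fully open they stand 13 mm farther back than shut.
Start: joints at [1.009, 0.053, 1.613, -0, 1.476, -0.119], TCP at [0.268, 0.565, 0.203] pointing down, gripper open.
Joint ranges: [-3.01, 3.01], [-1.01, 2.22], [0.06, 2.58], [-1.02, 4.17], [0.09, 2.62], [-3.14, 3.14]. Speed limits (rad/s): [2.57, 2.57, 3.14, 3.14, 3.14, 3.14].

### API

Orientations are given as a unit quaternion [w, x, y, z].
In Python, from plant import manip, cams gives the robot as it stands.
- The arm moves only by the tool jog_arm, never from a script. Its argument "targets" is a list of rows, each a list of 4 numbers: the shift along the tool's x, y, z in m, then the turn about the tool's z in degrees. A call has 1 to 5 rows; each row is the pose to reach, as a shift and turn from the pose commanded when the call began, along the tool's axes at that moment; what a row does not reach only later rows make up. A row lasts 1/12 s, in which the tool goes at most 41.7 mm and 7.16 degrees, less where a joint would pass 70% of its speed; a pose out of reach is approached as far as the arm can. A call with a gripper value outside its range is refused whole. "fingers" is the opening, from 0 (shut) to 1 (fully open), set as the call begins (left out, the last holds). The fingers move at their own pace and stop on an object; the grip force is fixed at half the most. Time passes only in rows, so rows that repeat a pose let the fingers close. It gives the time, the measured TCP pose, the force and the opening at its end, in the units of the state.
- manip.state(): the state, without advancing time (a new reading comes with each control period).
- cams.grab_frame(name): name is "scene" or "top" or "wrist"; returns the picture (480x640x3 uint8, red, green, blue); there is no depth.
- cams.get_calibration(name): a dict with "camera_matrix" (3x3 intrinsics, pixels), "cam_to_world" (4x4, takes a point from camera to world coordinates). Camera axes: x right, y up, looking along -z (the intrinsics and any distortion apply to the point x, -y, -z); pixel columns grow to the right and rows downward; lengths in m; the calibration is good to about 2 mm. A picture is of the moment at which its call begins: read the wrist's pose just before it. get_calibration takes no time and is no camera call; for the wrist camera it gives the pose at the moment of the call.
- manip.job_done(): hands the job in, once; it reports no verdict.
The state is a dict: "time": time; "joint_pos": joint angles; "joint_vel": joint speeds; "joint_efforts": joint torques, N m; "tool_pos": TCP position; "tool_rot": TCP orientation; "contact_force": force on the tool from outside, world axes, zero at the start; "ft_torque": the same for the moment, N m; "gripper_width": opening from 0.0 (shut) to 1.0 (fully open).
Only numpy, scipy, OpenCV 4.12 (cv2) and the standard library are available. Lean on these libraries where they do the work, as an engineer would, in place of code of your own. Each camera call takes 0.05 s, during which the arm holds its last target. There are 200 camera calls.

### The job

A guitar neck lies face up in its padded stand; its first nine frets have just been dressed. Check them by touch: run a fingertip lightly along the fingerboard from the first fret, nearest the white nut, to the ninth, just past the fourth dot, so that it touches every fret in turn. Only touch: do not press hard, lift or shift the neck, leave the tools and the glue bottle where they are, and finish with the hand clear of everything.

Things in the scene. Friction and masses are not known exactly. Their poses are not given: they have to be found in the camera images.
- neck: Loose 0.8 kg guitar neck lying face up and level: maple shaft, black fingerboard 460 mm long, 43 mm wide at the nut, 52 mm at fret 12. Origin at the middle of the board's face where it meets the nut, 125 mm above the bench; x runs along the middle line towards the heel, z up. Steel frets cross it, polished bars 4 mm wide, round-topped, 1.5 mm above the face; pale dots before frets 3, 5, 7, 9, two before 12.
- nut (a point): Top of the white nut, at the fingerboard's end, 2.5 mm above the board's face and 2.5 mm behind the neck's origin; the nut is 5 mm thick. Behind it the headstock, 185 mm long, 80 mm wide (113 mm over the tuner buttons), leans back and lies lower than the board. Same axes as the neck.
- pads (a point): Midpoint between the two foam pads that carry the neck, under its shaft, 22 mm below the board's face. The pads lie 20 and 308 mm from the nut. On them the neck gives under a finger: about 0.2 mm per newton over a pad, 0.1 mm per newton midway; it springs back.
- stand: Fixed plywood stand under the neck: foot 410 x 84 x 24 mm, two maple saddle posts 72 mm wide with a foam pad in each, cheeks that rise beside the shaft to 9 mm below the board's face, and at the far end an upright stop that keeps the heel from sliding on away from the nut. Origin at the centre of its underside on the bench; x along the neck, nut to heel.
- glue: Glue bottle, 56 mm across, 135 mm tall, standing beyond the neck; origin under its centre. A bystander.
- thumb_plane: Small brass thumb plane, 62 mm sole with a short tail handle, 26 mm wide, about 33 mm tall; origin under its sole. A bystander.
- caliper: Steel dial caliper lying flat, 235 mm long along its x, jaws 48 mm to one side, about 20 mm high; origin under its beam's middle. A bystander.
- chisel: Wood-handled chisel lying flat, 230 mm long along its x, 29 mm high; origin on the bench under its middle. A bystander.
- fret1: Fret 1 (nearest the nut), fixed in the board 36.4 mm from the nut; origin at its middle in the plane of the board's face, its crown 1.5 mm above; same axes as the neck (it lies along y).
- fret2: Fret 2, fixed in the board 70.7 mm from the nut; origin at its middle in the plane of the board's face, its crown 1.5 mm above; same axes as the neck (it lies along y).
- fret3: Fret 3, fixed in the board 103.1 mm from the nut; origin at its middle in the plane of the board's face, its crown 1.5 mm above; same axes as the neck (it lies along y).
- fret4: Fret 4, fixed in the board 133.7 mm from the nut; origin at its middle in the plane of the board's face, its crown 1.5 mm above; same axes as the neck (it lies along y).
- fret5: Fret 5, fixed in the board 162.5 mm from the nut; origin at its middle in the plane of the board's face, its crown 1.5 mm above; same axes as the neck (it lies along y).
- fret6: Fret 6, fixed in the board 189.8 mm from the nut; origin at its middle in the plane of the board's face, its crown 1.5 mm above; same axes as the neck (it lies along y).
- fret7: Fret 7, fixed in the board 215.5 mm from the nut; origin at its middle in the plane of the board's face, its crown 1.5 mm above; same axes as the neck (it lies along y).
- fret8: Fret 8, fixed in the board 239.8 mm from the nut; origin at its middle in the plane of the board's face, its crown 1.5 mm above; same axes as the neck (it lies along y).
- fret9: Fret 9 (just past the fourth dot), fixed in the board 262.7 mm from the nut; origin at its middle in the plane of the board's face, its crown 1.5 mm above; same axes as the neck (it lies along y).

How it is judged:
On the way, in this order (a step that is already met when the one before it is completed fails the run):
1. a fingertip touches fret 1 (contact force between the fingers and fret1 above 0.2 N).
2. a fingertip touches fret 2 (contact force between the fingers and fret2 above 0.2 N).
3. a fingertip touches fret 3 (contact force between the fingers and fret3 above 0.2 N).
4. a fingertip touches fret 4 (contact force between the fingers and fret4 above 0.2 N).
5. a fingertip touches fret 5 (contact force between the fingers and fret5 above 0.2 N).
6. a fingertip touches fret 6 (contact force between the fingers and fret6 above 0.2 N).
7. a fingertip touches fret 7 (contact force between the fingers and fret7 above 0.2 N).
8. a fingertip touches fret 8 (contact force between the fingers and fret8 above 0.2 N).
9. a fingertip touches fret 9 (contact force between the fingers and fret9 above 0.2 N).
At the end, for the whole second after the job is handed in: Frets 1 to 9 have been touched one after another in that order; the neck lies at rest and level (within 0.03 rad) within 12 mm of where it was; the caliper, chisel, thumb plane and glue bottle are within 20 mm of where they were (distance of neck from where it was at the start of the episode below 0.012 m and angle between neck's own z axis and vertical below 0.03 rad and linear speed of neck below 0.01 m/s and distance of each of glue, thumb_plane, caliper, chisel from where it was at the start of the episode below 0.02 m).
It fails at once if a finger presses on the neck with more than 20 N (contact force between the fingers and neck above 20 N).
It fails at once if the neck is lifted 8 mm or more out of its place (z of neck in the frame of stand above 0.133 m).
It fails at once if the neck is shifted more than 15 mm (distance of neck from where it was at the start of the episode above 0.015 m).
It fails at once if a bystander tool or bottle is moved more than 20 mm (distance of any of glue, thumb_plane, caliper, chisel from where it was at the start of the episode above 0.02 m).
It also fails if it takes over 51 s, if anything falls off the work surface, if the arm or the gripper's body presses on something with over 40 N, if the wrist force passes 120 N, or if a joint passes its speed limit or range.

## Working session

There is one attempt and no reset: what is moved stays moved. The work goes in short steps, Python scripts to look and compute and a tool call to move; the robot and the scene stay as the last step left them, time stands still between calls to the robot, and variables do not carry over. Pictures are saved under pics/ and viewed, about 8 in all and at most 12, crops included, and the job is handed in when it is done.

Besides the shell and the picture viewer there is one more tool, called after "Call:" in YAML: its name, and indented under it one key for each argument. jog_arm: Moves the arm, as the interface text tells. Its arguments: {"type":"object","properties":{"targets":{"type":"array"},"fingers":{"type":"number"}},"required":["targets"]}

```bash
mkdir -p pics; python3 - <<'E'
from plant import manip, cams
import cv2
print(manip.state())
for n in("top","scene"):
    cv2.imwrite(f"pics/{n}0.png",cams.grab_frame(n)[:,:,::-1]); c=cams.get_calibration(n); print(n,c)
E
```

```text
{'time': 0.0, 'joint_pos': array([ 1.00899369e+00,  5.34069547e-02,  1.61428965e+00, -1.13294090e-06,
        1.47600680e+00, -1.18968055e-01]), 'joint_vel': array([-3.71651388e-04,  7.81592508e-04,  6.90196198e-05,  1.14742426e-03,
       -5.98014599e-05,  1.06393586e-03]), 'joint_efforts': array([-1.34609845e-04, -3.93706441e+01, -3.70163512e+01, -1.95957437e-04,
        7.59706367e-03,  5.73591990e-06]), 'tool_pos': array([0.26742919, 0.56413899, 0.20143463]), 'tool_rot': array([-3.51805800e-04,  2.19612359e-01,  9.75586643e-01, -9.95012262e-04]), 'contact_force': array([ 0.23379619, -0.30914391,  1.27275874]), 'ft_torque': array([ 0.04217792, -0.01828003,  0.00138736]), 'gripper_width': 1.0008242219886643}
top {'camera_matrix': array([[508.19420548,   0.        , 321.09883791],
       [  0.        , 508.19420548, 240.11185601],
       [  0.        ,   0.        ,   1.        ]]), 'cam_to_world': array([[ 2.08068323e-02,  9.81914971e-01, -1.88175624e-01,
         3.93738922e-01],
       [-9.99783423e-01,  2.05156016e-02, -3.49540329e-03,
        -2.24413527e-02],
       [ 4.28347306e-04,  1.88207597e-01,  9.82129175e-01,
         1.01167813e+00],
       [ 0.00000000e+00,  0.00000000e+00,  0.00000000e+00,
         1.00000000e+00]])}
scene {'camera_matrix': array([[624.54358807,   0.        , 315.45895832],
       [  0.        , 624.54358807, 240.39914451],
       [  0.        ,   0.        ,   1.        ]]), 'cam_to_world': array([[ 0.37098558, -0.773685  ,  0.51359635,  1.14095263],
       [ 0.92863535,  0.31055005, -0.20296565, -0.22980331],
       [-0.00246589,  0.55224106,  0.83368083,  1.01650015],
       [ 0.        ,  0.        ,  0.        ,  1.        ]])}
```

View pics/top0.png

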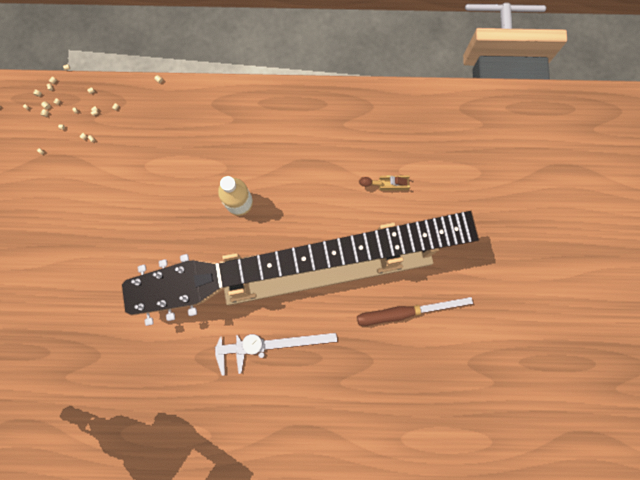

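View pics/scene0.png

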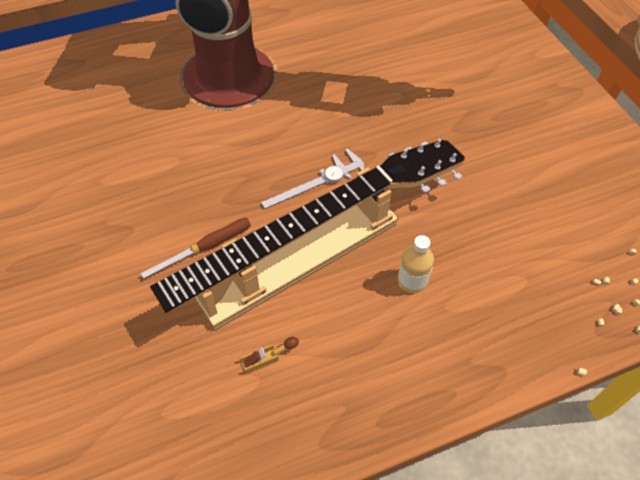

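Top view: the nut is near (219,275), the board's heel end near (475,226), and the dots run along the middle. The bottle at (235,195) and plane at (390,182) are beyond the neck; the caliper and chisel are on the near side. Next I fit the neck pose to the fret pattern in both views.

```bash
cat > h.py <<'E'
import numpy as np, cv2
from plant import manip, cams
fr=.648*(1-2**(-np.arange(1,18)/12))
def proj(c,P):
    T=np.linalg.inv(c["cam_to_world"]); q=P@T[:3,:3].T+T[:3,3]
    q=q*[1,-1,-1]; q=q@c["camera_matrix"].T; return q[:,:2]/q[:,2:]
def unproj(c,uv,z):
    M=c["cam_to_world"]; d=np.linalg.inv(c["camera_matrix"])@[*uv,1]; d=M[:3,:3]@(d*[1,-1,-1])
    return M[:3,3]+d*(z-M[2,3])/d[2]
def world(p,x,y,z=.1265):
    c,s=np.cos(p[2]),np.sin(p[2]); return np.c_[p[0]+c*x-s*y,p[1]+s*x+c*y,np.full(len(x),z)]
def tool_rel(goal,yaw=None):
    "shift in tool axes from present TCP to goal; yaw: wanted world angle of tool x; turn in deg about tool z"
    from scipy.spatial.transform import Rotation as R
    s=manip.state(); w=s["tool_rot"]; r=R.from_quat([*w[1:],w[0]]); M=r.as_matrix()
    d=M.T@(np.array(goal)-s["tool_pos"]); cur=np.arctan2(M[1,0],M[0,0])
    return d, None if yaw is None else -np.degrees((yaw-cur+np.pi/2)%np.pi-np.pi/2), cur
E
python3 - <<'E'
from h import *
from scipy.optimize import differential_evolution as DE
C={n:cams.get_calibration(n) for n in("top","scene")}
I={n:cv2.GaussianBlur(cv2.imread(f"pics/{n}0.png",0),(3,3),0).astype(np.float32) for n in C}
a=unproj(C["top"],(219,275),.125);b=unproj(C["top"],(475,226),.125);d=b-a;print(a,b,np.linalg.norm(d))
print("scene",unproj(C["scene"],(388,177),.125),unproj(C["scene"],(160,296),.125))
p0=[a[0],a[1],np.arctan2(d[1],d[0])]
ys=np.linspace(-.019,.019,9)
X,Y=np.meshgrid(fr,ys); mid=(fr[1:]+fr[:-1])/2; Xm,Ym=np.meshgrid(mid,ys)
# off-board edge ring: y beyond edges must not be black
def score(p,names):
    s=0
    for n in names:
        f=lambda x,y,z:cv2.remap(I[n],proj(C[n],world(p,x.ravel(),y.ravel(),z)).astype(np.float32)[None],None,1).mean()
        s+=f(X,Y,.1265)-f(Xm,Ym,.125)
        xe=np.linspace(.03,.3,40); hw=.0215+.0045*xe/.324
        s-=.5*sum(f(xe,k*(hw-.002),.125) for k in(-1,1))
    return -s
for names in(["top"],["scene"],["top","scene"]):
    r=DE(score,[(p0[0]-.015,p0[0]+.015),(p0[1]-.015,p0[1]+.015),(p0[2]-.06,p0[2]+.06)],args=(names,),seed=1,tol=1e-6)
    print(names,r.x,r.fun)
p=r.x; np.save("p.npy",p); print("fret1,9",world(p,fr[[0,8]],np.zeros(2)))
o=[]
for n in C:
    im=cv2.resize(cv2.imread(f"pics/{n}0.png"),None,fx=3,fy=3,interpolation=2)
    for k in range(17):
        e=(proj(C[n],world(p,np.array([fr[k]]*2),np.array([-.022,.022])))+.5)*3-.5
        for q in e: cv2.circle(im,tuple(int(v) for v in q),2,(0,0,255) if k<9 else (0,255,0),-1)
    o.append(im[630:890,600:1400] if n=="top" else im[480:820,440:1240])
cv2.imwrite("pics/fit.png",np.vstack(o))
print("tool: ",tool_rel([*world(p,fr[:1],np.zeros(1))[0,:2],.17],p[2]))
E
```

```text
[0.49761826 0.15838833 0.125     ] [ 0.59502908 -0.29359783  0.125     ] 0.46236387581139315
scene [0.51173433 0.16253982 0.125     ] [ 0.59824777 -0.28622372  0.125     ]
['top'] [ 0.4976693  0.1562688 -1.3525122] -39.21714782714844
['scene'] [ 0.50447513  0.15700348 -1.35451797] -67.70354461669922
['top', 'scene'] [ 0.50408502  0.15728461 -1.36021371] -64.49827575683594
fret1,9 [[ 0.51168731  0.12171859  0.1265    ]
 [ 0.55899646 -0.09960913  0.1265    ]]
tool:  (array([-0.41026254, -0.29515437,  0.03207266]), np.float64(52.5682781044172), np.float64(2.698868478069926))
```

View pics/fit.png

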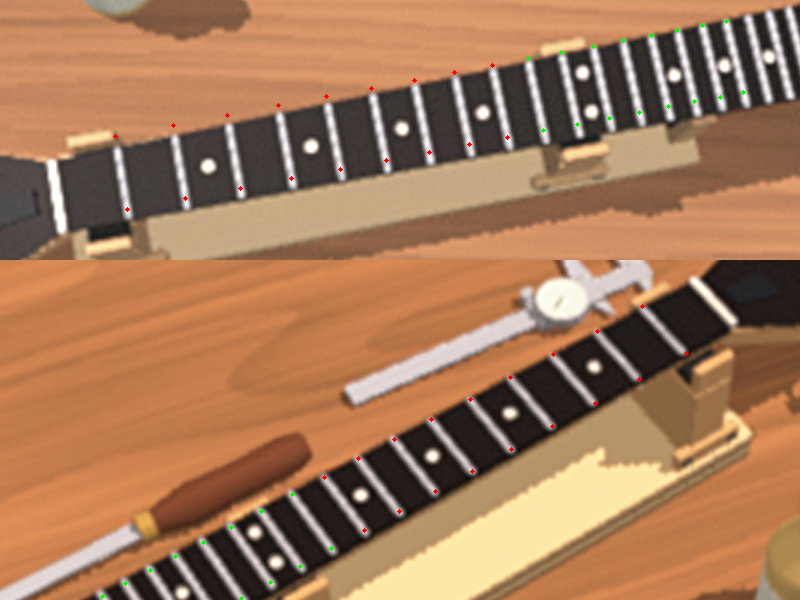

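The two views agree along the neck to about 1 mm and on yaw, but differ by about 7 mm across it. I take the mean and close in above fret 1 with the fingers shut.

Call:
jog_arm:
  targets:
    - [-0.41, -0.295, 0.0, 52]
    - [-0.41, -0.295, 0.0, 52]
    - [-0.41, -0.295, 0.0, 52]
    - [-0.41, -0.295, 0.0, 52]
    - [-0.41, -0.295, 0.0, 52]
  fingers: 0

```text
time: 0.52
tool_pos: [0.3686, 0.3805, 0.2021]
tool_rot: [-0.0, 0.511, 0.859, -0.0]
contact_force: [0.3, -0.0, 0.7]
gripper_width: 0.302
```

```bash
python3 - <<'E'
from h import *
p=np.array([.501,.1567,-1.3535]); np.save("p.npy",p)
s=manip.state();print(s["time"],s["tool_pos"],s["joint_pos"],s["joint_vel"],s["contact_force"])
print(tool_rel([*world(p,fr[:1],np.zeros(1))[0,:2],.2],p[2]))
E
```

```text
0.5167 [0.36859334 0.38046199 0.2021135 ] [ 6.60772137e-01 -1.76146864e-01  1.83270209e+00 -1.09923164e-04
  1.48578185e+00  1.63176304e-01] [-0.93001606 -0.40536166  0.35511123 -0.00166845  0.03933164  0.56899418] [ 0.33166462 -0.03251468  0.74727519]
(array([-0.2947761 , -0.00051733,  0.00218138]), np.float64(16.06052057142366), np.float64(2.068401617145417))
```

Call:
jog_arm:
  targets:
    - [-0.295, 0, 0.0, 16]
    - [-0.295, 0, 0.0, 16]
    - [-0.295, 0, 0.0, 16]
    - [-0.295, 0, 0.0, 16]
    - [-0.295, 0, 0.0, 16]

```text
time: 0.93
tool_pos: [0.4691, 0.1978, 0.2024]
tool_rot: [-0.0, 0.624, 0.782, -0.0]
contact_force: [0.9, 0.8, 0.1]
gripper_width: -0.0
```

```bash
python3 - <<'E'
from h import *
p=np.load("p.npy")
s=manip.state();print(s["tool_pos"],s["joint_vel"])
print(tool_rel([*world(p,fr[:1],np.zeros(1))[0,:2],.2],p[2]))
E
```

```text
[0.46913952 0.19779434 0.20236534] [-0.97308101  0.09289368 -0.07848948  0.00187931 -0.0196733  -0.96351453]
(array([-0.08350844,  0.0217127 ,  0.00235737]), np.float64(0.3704443569232227), np.float64(1.7945581273135367))
```

Call:
jog_arm:
  targets:
    - [-0.04, 0.011, 0.0, 0.4]
    - [-0.0835, 0.0217, 0.0, 0.4]
    - [-0.0835, 0.0217, 0.02, 0.4]
    - [-0.0835, 0.0217, 0.04, 0.4]
    - [-0.0835, 0.0217, 0.04, 0.4]

```text
time: 1.35
tool_pos: [0.5058, 0.1218, 0.1577]
tool_rot: [-0.003, 0.627, 0.779, -0.003]
contact_force: [-0.9, 0.4, -0.4]
gripper_width: 0.001
```

```bash
python3 - <<'E'
from h import *
p=np.load("p.npy")
s=manip.state();print(s["tool_pos"],s["joint_vel"],s["contact_force"])
print(tool_rel([*world(p,fr[:1],np.zeros(1))[0,:2],.16],p[2]))
c=cams.get_calibration("wrist"); im=cams.grab_frame("wrist")[:,:,::-1].copy()
cv2.imwrite("pics/w0_raw.png",im)
print(c)
for k in range(9):
    for q in proj(c,world(p,np.array([fr[k]]*2),np.array([-.022,.022]))):
        if abs(q).max()<1e4: cv2.circle(im,tuple(int(v) for v in q),3,(0,0,255),-1)
cv2.imwrite("pics/w0.png",im)
print([s.__setitem__(0,0) if 0 else manip.state()["contact_force"] for s in range(2)])
E
```

```text
[0.50578602 0.12182346 0.15766888] [ 0.02909869 -0.02478994 -0.03357441  0.00124712  0.04984145  0.00084522] [-0.90810784  0.42873298 -0.39614018]
(array([-0.00127089,  0.00282889, -0.00235695]), np.float64(-0.1549430736975934), np.float64(1.78538838680061))
{'camera_matrix': array([[431.78150762,   0.        , 320.55012445],
       [  0.        , 431.78150762, 239.03100733],
       [  0.        ,   0.        ,   1.        ]]), 'cam_to_world': array([[ 0.97674828, -0.20860039, -0.04948408,  0.49286542],
       [ 0.21423539,  0.94094532,  0.26215474,  0.18793904],
       [-0.00812376, -0.26666043,  0.96375631,  0.32899012],
       [ 0.        ,  0.        ,  0.        ,  1.        ]])}
[array([ 0.8203444 ,  0.57727541, -0.38178697]), array([ 0.8203444 ,  0.57727541, -0.38178697])]
```

View pics/w0.png

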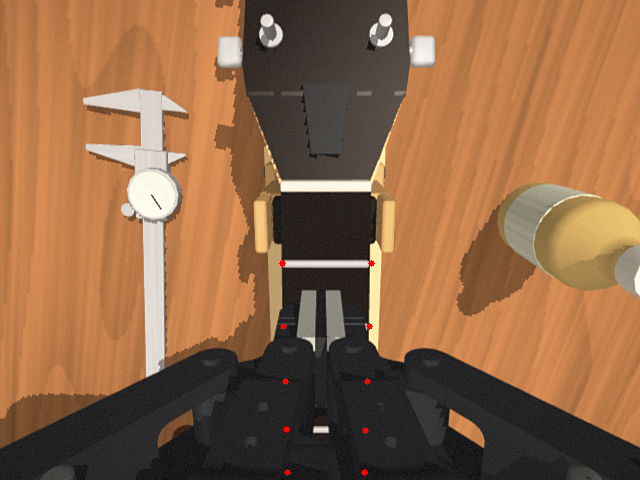

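The wrist view confirms the pose: the predicted fret 1 marks at (283,263) and (371,263) lie on the fret's ends. The shut fingers sit over the board. Descending.

Call:
jog_arm:
  targets:
    - [-0.001, 0.003, 0.012, 0]
    - [-0.001, 0.003, 0.024, 0]
    - [-0.001, 0.003, 0.026, 0]
    - [-0.001, 0.003, 0.026, 0]
    - [-0.001, 0.003, 0.026, 0]

```text
time: 1.82
tool_pos: [0.5116, 0.1232, 0.1368]
tool_rot: [0.0, 0.626, 0.78, -0.0]
contact_force: [-0.2, 0.3, -0.4]
gripper_width: -0.001
```

Call:
jog_arm:
  targets:
    - [0, 0, 0.001, 0]
    - [0, 0, 0.0015, 0]
    - [0, 0, 0.002, 0]
    - [0, 0, 0.002, 0]
    - [0, 0, 0.002, 0]

```text
time: 2.23
tool_pos: [0.5118, 0.1229, 0.1349]
tool_rot: [0.0, 0.626, 0.779, 0.0]
contact_force: [0.8, 0.2, -0.8]
gripper_width: 0.002
```

Call:
jog_arm:
  targets:
    - [0, 0, 0.001, 0]
    - [0, 0, 0.001, 0]
    - [0, 0, 0.001, 0]
    - [0, 0, 0.001, 0]
    - [0, 0, 0.001, 0]

```text
time: 2.65
tool_pos: [0.5117, 0.1228, 0.1337]
tool_rot: [0.0, 0.626, 0.779, -0.0]
contact_force: [-0.3, 0.1, -0.4]
gripper_width: -0.0
```

Call:
jog_arm:
  targets:
    - [-0.001, -0.003, 0.001, 0]
    - [-0.001, -0.003, 0.003, 0]
    - [-0.001, -0.003, 0.004, 0]
    - [-0.001, -0.003, 0.004, 0]
    - [-0.001, -0.003, 0.004, 0]

```text
time: 3.07
tool_pos: [0.5088, 0.1212, 0.1295]
tool_rot: [-0.0, 0.626, 0.779, -0.0]
contact_force: [-0.6, -0.1, -0.2]
gripper_width: 0.002
```

Call:
jog_arm:
  targets:
    - [0, 0, 0.0005, 0]
    - [0, 0, 0.001, 0]
    - [0, 0, 0.0015, 0]
    - [0, 0, 0.0015, 0]
    - [0, 0, 0.0015, 0]

```text
time: 3.48
tool_pos: [0.509, 0.1212, 0.1282]
tool_rot: [-0.0, 0.626, 0.779, -0.0]
contact_force: [0.2, 0.8, -0.4]
gripper_width: -0.002
```

Call:
jog_arm:
  targets:
    - [0, 0, 0.0005, 0]
    - [0, 0, 0.001, 0]
    - [0, 0, 0.001, 0]
    - [0, 0, 0.001, 0]
    - [0, 0, 0.001, 0]

```text
time: 3.9
tool_pos: [0.509, 0.1212, 0.1272]
tool_rot: [0.0, 0.626, 0.779, 0.0]
contact_force: [-1.0, 0.2, -0.8]
gripper_width: -0.001
```

Call:
jog_arm:
  targets:
    - [0, 0, 0.0005, 0]
    - [0, 0, 0.001, 0]
    - [0, 0, 0.001, 0]
    - [0, 0, 0.001, 0]
    - [0, 0, 0.001, 0]

```text
time: 4.32
tool_pos: [0.509, 0.1212, 0.1262]
tool_rot: [-0.0, 0.626, 0.779, -0.0]
contact_force: [-0.8, -0.1, 0.4]
gripper_width: 0.003
```

Call:
jog_arm:
  targets:
    - [0, 0, 0.0003, 0]
    - [0, 0, 0.0005, 0]
    - [0, 0, 0.0005, 0]
    - [0, 0, 0.0005, 0]
    - [0, 0, 0.0005, 0]

```text
time: 4.73
tool_pos: [0.509, 0.1212, 0.1257]
tool_rot: [-0.0, 0.626, 0.779, -0.0]
contact_force: [-0.0, 1.1, 0.1]
gripper_width: 0.001
```

Call:
jog_arm:
  targets:
    - [0, 0, 0.0003, 0]
    - [0, 0, 0.0005, 0]
    - [0, 0, 0.0005, 0]
    - [0, 0, 0.0005, 0]
    - [0, 0, 0.0005, 0]

```text
time: 5.15
tool_pos: [0.509, 0.1212, 0.1252]
tool_rot: [0.0, 0.626, 0.779, 0.0]
contact_force: [0.3, 0.6, 1.2]
gripper_width: 0.003
```

Call:
jog_arm:
  targets:
    - [0, 0, 0.0003, 0]
    - [0, 0, 0.0005, 0]
    - [0, 0, 0.0005, 0]
    - [0, 0, 0.0005, 0]
    - [0, 0, 0.0005, 0]

```text
time: 5.57
tool_pos: [0.509, 0.1212, 0.1247]
tool_rot: [-0.0, 0.626, 0.779, 0.0]
contact_force: [0.3, 0.1, -0.1]
gripper_width: 0.0
```

Call:
jog_arm:
  targets:
    - [0, 0, 0.0003, 0]
    - [0, 0, 0.0005, 0]
    - [0, 0, 0.0005, 0]
    - [0, 0, 0.0005, 0]
    - [0, 0, 0.0005, 0]

```text
time: 5.98
tool_pos: [0.509, 0.1212, 0.1242]
tool_rot: [-0.0, 0.626, 0.779, -0.0]
contact_force: [-0.4, 0.6, 0.3]
gripper_width: 0.002
```

Call:
jog_arm:
  targets:
    - [0, 0, 0.0003, 0]
    - [0, 0, 0.0005, 0]
    - [0, 0, 0.0005, 0]
    - [0, 0, 0.0005, 0]
    - [0, 0, 0.0005, 0]

```text
time: 6.4
tool_pos: [0.509, 0.1212, 0.1237]
tool_rot: [0.0, 0.626, 0.779, 0.0]
contact_force: [0.3, 0.1, -0.7]
gripper_width: -0.001
```

No clear contact yet and readings are noisy, so I average the force and look.

```bash
cat >> h.py <<'E'
def avg(n=12):
    F=[];T=[];Z=[]
    for i in range(n):
        im=cams.grab_frame("scene"); s=manip.state(); F.append(s["contact_force"]);T.append(s["ft_torque"]);Z.append(s["tool_pos"])
    print("t",s["time"],"F",np.mean(F,0).round(2),"sd",np.std(F,0).round(2),"T",np.mean(T,0).round(3),"pos",np.mean(Z,0).round(5)); return im
E
python3 - <<'E'
from h import *
im=avg(10)[:,:,::-1]
w=cams.grab_frame("wrist")[:,:,::-1]
a=cv2.resize(im[110:260,310:460],(600,600),interpolation=2)[:,:400]
b=cv2.resize(w[160:400,240:400],(400,600),interpolation=2)
cv2.imwrite("pics/c1.png",np.hstack([a,b]))
E
```

```text
t 6.9 F [ 0.17  0.17 -0.01] sd [0.39 0.25 0.51] T [0.006 0.002 0.003] pos [0.509   0.12122 0.12372]
```

View pics/c1.png

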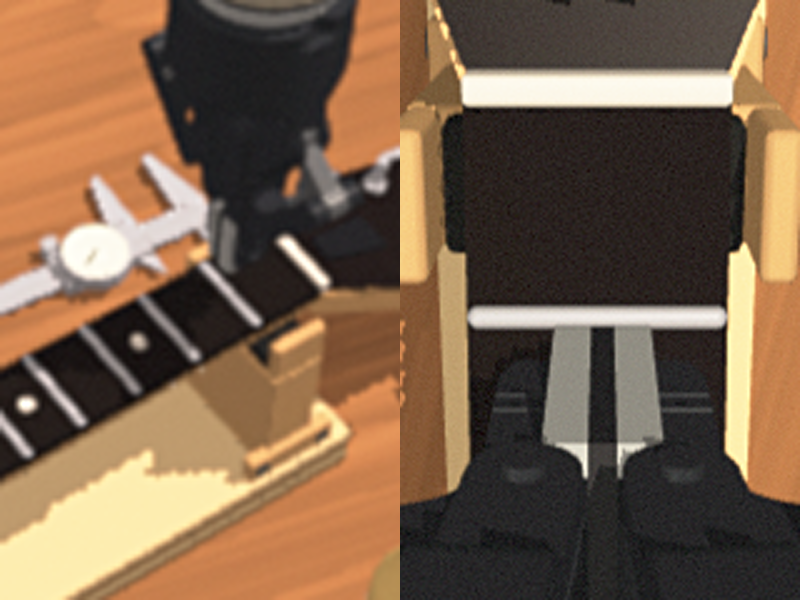

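```bash
python3 - <<'E'
from h import *
p=np.load("p.npy")
c=cams.get_calibration("wrist"); im=cams.grab_frame("wrist")[:,:,::-1]; cv2.imwrite("pics/w2.png",im)
s=manip.state(); t=s["tool_pos"]; ax=np.array([-np.cos(p[2]),-np.sin(p[2]),0]); 
for d in(.011,0,-.011):
  for z in(0,.02): print(d,z,proj(c,(t+d*ax+[0,0,z])[None]).round(1))
print("fret1",proj(c,world(p,np.array([.0344,.0364,.0384,-.0025]),np.zeros(4))).round(1))
cs=cams.get_calibration("scene")
print("scene tip",proj(cs,t[None]),proj(cs,(t+.011*ax)[None]),"fret1",proj(cs,world(p,fr[:1],np.zeros(1))))
g=cv2.cvtColor(im,6); print("fret rows in img",np.where(g[200:330,290]>150)[0]+200, np.where(g[200:330,360]>150)[0]+200)
print("col profile 310", g[270:345:3,312])
E
```

```text
0.011 0 [[320.3 259.8]]
0.011 0.02 [[320.3 276.7]]
0 0 [[320.3 284.5]]
0 0.02 [[320.3 303.9]]
-0.011 0 [[320.3 308.3]]
-0.011 0.02 [[320.3 330.2]]
fret1 [[319.9 282.5]
 [319.9 287. ]
 [319.9 291.5]
 [319.9 194.7]]
scene tip [[366.80534543 182.93350881]] [[371.62010133 180.28033853]] fret1 [[366.85062184 181.91098315]]
fret rows in img [200 201 202 283 284 285 286 287 288 289 290] [200 201 202 283 284 285 286 287 288 289 290]
col profile 310 [ 38  40  39  37 104 230 224 136 145 141 141 142 144 145 141 145 143 141
 141 139 141 140 138 219 228]
```

The wrist view shows fret 1 unhidden at rows 283–290, with the fingertips' lower edge at row 291 in every frame. So the tips still hang above the fret, higher than the TCP reading suggests. I keep descending in small steps and watch the force.

Call:
jog_arm:
  targets:
    - [0, 0, 0.0005, 0]
    - [0, 0, 0.001, 0]
    - [0, 0, 0.001, 0]

```text
time: 7.25
tool_pos: [0.5089, 0.1212, 0.1225]
tool_rot: [-0.0, 0.626, 0.779, -0.0]
contact_force: [0.1, -0.1, -1.0]
gripper_width: 0.002
```

Call:
jog_arm:
  targets:
    - [0, 0, 0.0005, 0]
    - [0, 0, 0.001, 0]
    - [0, 0, 0.001, 0]

```text
time: 7.5
tool_pos: [0.5089, 0.1212, 0.1215]
tool_rot: [-0.0, 0.626, 0.779, -0.0]
contact_force: [-0.1, -0.9, -0.2]
gripper_width: 0.003
```

Call:
jog_arm:
  targets:
    - [0, 0, 0.0005, 0]
    - [0, 0, 0.001, 0]
    - [0, 0, 0.001, 0]

```text
time: 7.75
tool_pos: [0.5089, 0.1212, 0.1206]
tool_rot: [-0.0, 0.626, 0.779, -0.0]
contact_force: [0.2, -0.8, 1.3]
gripper_width: -0.004
```

Call:
jog_arm:
  targets:
    - [0, 0, 0.0005, 0]
    - [0, 0, 0.001, 0]
    - [0, 0, 0.001, 0]

```text
time: 8.0
tool_pos: [0.5089, 0.1212, 0.1196]
tool_rot: [-0.0, 0.626, 0.779, -0.0]
contact_force: [0.7, -0.6, 0.3]
gripper_width: 0.004
```

Call:
jog_arm:
  targets:
    - [0, 0, 0.0005, 0]
    - [0, 0, 0.001, 0]
    - [0, 0, 0.001, 0]

```text
time: 8.25
tool_pos: [0.5089, 0.1212, 0.1186]
tool_rot: [-0.0, 0.626, 0.779, -0.0]
contact_force: [0.0, -0.1, -0.4]
gripper_width: 0.001
```

```bash
python3 - <<'E'
from h import *
im=avg(4)[:,:,::-1]; w=cams.grab_frame("wrist")[:,:,::-1]; t=cams.grab_frame("top")[:,:,::-1]
a=cv2.resize(im[140:215,320:420],(800,600),interpolation=2)[:,:500]
g=w[:,:,1]; print("w col312",g[262:330:2,312],"col295",g[262:310:2,292])
b=cv2.resize(t[245:305,205:245],(300,450),interpolation=2); b=np.vstack([b,np.zeros((150,300,3),np.uint8)])
cv2.imwrite("pics/c2.png",np.hstack([a,b]))
E
```

```text
t 8.45 F [ 0.1   0.34 -0.05] sd [0.26 0.38 0.5 ] T [0.008 0.013 0.014] pos [0.50897 0.12122 0.11868]
w col312 [ 30  25  38  40  27  29  32  39  36  33  37  29  61 206 174 142 146 146
 146 138 141 142 145 142 143 146 144 140 145 141 141 142 143 143] col295 [ 30  25  35  29  28  37  29  33  29  30  36  33  76 197 235 226 188  52
  17  25  30  37  28  32]
```

View pics/c2.png

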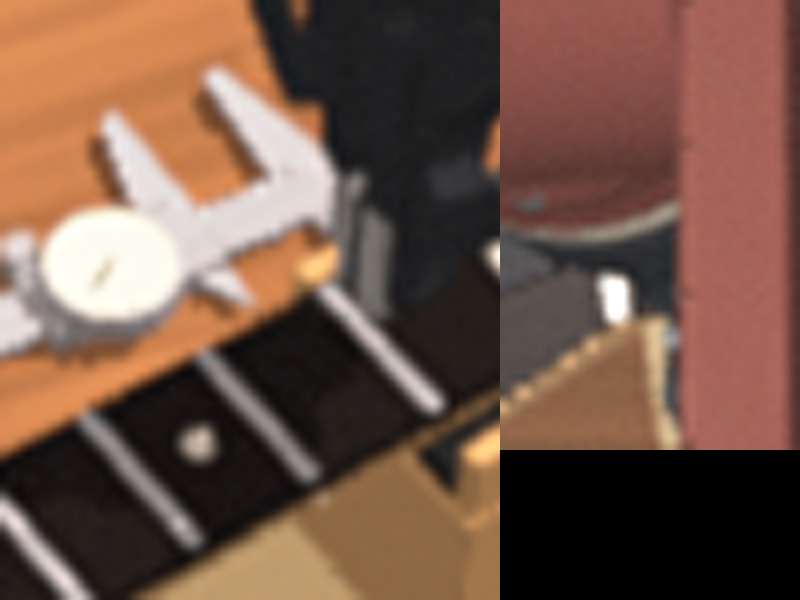

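The finger pads still end above fret 1 (in the 8x crop, pads end near (345–385,300) and the fret centre is at (383,350)). I continue descending with the force guard.

Call:
jog_arm:
  targets:
    - [0, 0, 0.001, 0]
    - [0, 0, 0.0015, 0]
    - [0, 0, 0.0015, 0]

```text
time: 8.8
tool_pos: [0.5089, 0.1212, 0.117]
tool_rot: [-0.0, 0.626, 0.779, -0.0]
contact_force: [-0.2, -0.3, 0.6]
gripper_width: 0.0
```

Call:
jog_arm:
  targets:
    - [0, 0, 0.001, 0]
    - [0, 0, 0.0015, 0]
    - [0, 0, 0.0015, 0]

```text
time: 9.05
tool_pos: [0.5089, 0.1212, 0.1155]
tool_rot: [-0.0, 0.627, 0.779, -0.0]
contact_force: [-0.0, 0.4, 0.1]
gripper_width: -0.003
```

Call:
jog_arm:
  targets:
    - [0, 0, 0.001, 0]
    - [0, 0, 0.0015, 0]
    - [0, 0, 0.0015, 0]

```text
time: 9.3
tool_pos: [0.5089, 0.1212, 0.114]
tool_rot: [-0.0, 0.626, 0.779, -0.0]
contact_force: [-1.1, 0.1, -1.1]
gripper_width: 0.0
```

Call:
jog_arm:
  targets:
    - [0, 0, 0.001, 0]
    - [0, 0, 0.0015, 0]
    - [0, 0, 0.0015, 0]

```text
time: 9.55
tool_pos: [0.5089, 0.1212, 0.1125]
tool_rot: [-0.0, 0.626, 0.779, -0.0]
contact_force: [0.2, 0.2, -0.6]
gripper_width: 0.002
```

```bash
python3 - <<'E'
from h import *
p=np.load("p.npy")
avg(4); c=cams.get_calibration("wrist");w=cams.grab_frame("wrist")[:,:,::-1]
print("fret1 pred",proj(c,world(p,fr[:1],np.zeros(1))))
g=w[:,:,1]; print("w col312",g[262:330:2,312],"col292",g[262:320:2,292])
E
```

```text
t 9.75 F [-0.25 -0.08 -0.09] sd [0.62 0.23 0.54] T [0.006 0.003 0.006] pos [0.50898 0.12121 0.11267]
fret1 pred [[319.80787602 297.36844442]]
w col312 [ 28  29  37  29  41  32  23  37  38  38  36  31  39  33 105 146 143 143
 139 143 143 147 142 145 144 145 145 144 145 142 148 146 146 141] col292 [ 32  39  31  43  32  36  33  39  36  34  29  28  33  38  32 109 210 145
 144 144  44  35  34  33  22  27  32  21  43]
```

Call:
jog_arm:
  targets:
    - [0, 0, 0.001, 0]
    - [0, 0, 0.0015, 0]
    - [0, 0, 0.0015, 0]

```text
time: 10.05
tool_pos: [0.5089, 0.1212, 0.111]
tool_rot: [-0.0, 0.626, 0.779, -0.0]
contact_force: [-0.1, -0.2, -0.8]
gripper_width: -0.004
```

Call:
jog_arm:
  targets:
    - [0, 0, 0.001, 0]
    - [0, 0, 0.0015, 0]
    - [0, 0, 0.0015, 0]

```text
time: 10.3
tool_pos: [0.5089, 0.1212, 0.1095]
tool_rot: [-0.0, 0.626, 0.779, -0.0]
contact_force: [-0.6, 0.3, -1.3]
gripper_width: 0.0
```

Call:
jog_arm:
  targets:
    - [0, 0, 0.001, 0]
    - [0, 0, 0.0015, 0]
    - [0, 0, 0.0015, 0]

```text
time: 10.55
tool_pos: [0.5089, 0.1212, 0.108]
tool_rot: [-0.0, 0.626, 0.779, -0.0]
contact_force: [0.0, -1.1, 0.1]
gripper_width: 0.005
```

Call:
jog_arm:
  targets:
    - [0, 0, 0.001, 0]
    - [0, 0, 0.0015, 0]
    - [0, 0, 0.0015, 0]

```text
time: 10.8
tool_pos: [0.5089, 0.1212, 0.1065]
tool_rot: [-0.0, 0.626, 0.779, -0.0]
contact_force: [0.8, -1.0, -0.3]
gripper_width: -0.001
```

```bash
python3 - <<'E'
from h import *
im=avg(4)[:,:,::-1]; w=cams.grab_frame("wrist")[:,:,::-1]
a=cv2.resize(im[140:215,330:380],(400,600),interpolation=2)
b=cv2.resize(w[230:380,270:370],(400,600),interpolation=2)
cv2.imwrite("pics/c3.png",np.hstack([a,b]))
E
```

```text
t 11.0 F [ 0.34  0.13 -0.09] sd [0.25 0.45 0.44] T [ 0.012  0.008 -0.023] pos [0.50897 0.12122 0.10667]
```

View pics/c3.png

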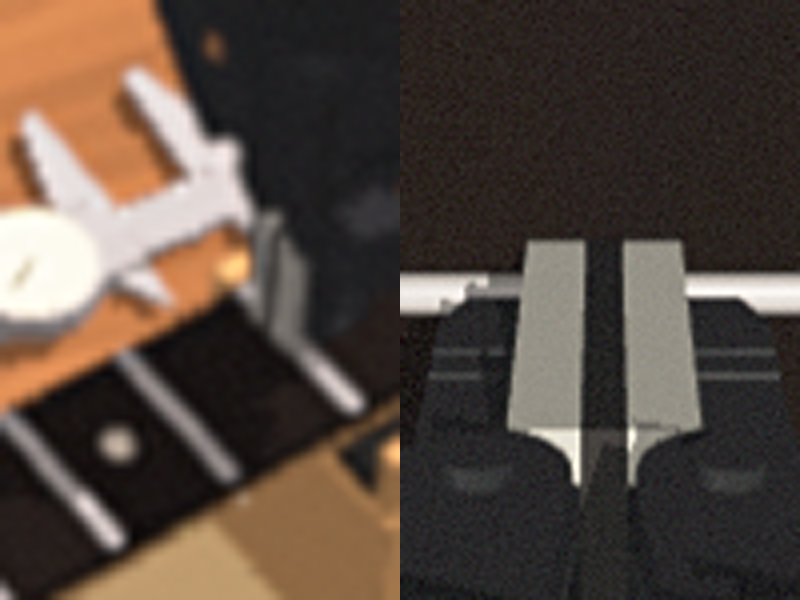

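Both views now put the 22 mm wide tips about 12–15 mm above fret 1. Wrist crop: tip edge at row 240, fret line at row 290, drawn behind the pads. Continuing.

Call:
jog_arm:
  targets:
    - [0, 0, 0.0015, 0]
    - [0, 0, 0.003, 0]
    - [0, 0, 0.003, 0]

```text
time: 11.3
tool_pos: [0.5087, 0.1212, 0.1032]
tool_rot: [-0.0, 0.626, 0.779, -0.0]
contact_force: [-0.3, 0.7, 0.6]
gripper_width: 0.004
```

Call:
jog_arm:
  targets:
    - [0, 0, 0.0015, 0]
    - [0, 0, 0.002, 0]
    - [0, 0, 0.002, 0]

```text
time: 11.55
tool_pos: [0.5089, 0.1212, 0.1014]
tool_rot: [-0.0, 0.626, 0.779, -0.0]
contact_force: [0.4, -1.3, 0.3]
gripper_width: -0.0
```

Call:
jog_arm:
  targets:
    - [0, 0, 0.001, 0]
    - [0, 0, 0.0015, 0]
    - [0, 0, 0.0015, 0]

```text
time: 11.8
tool_pos: [0.5089, 0.1212, 0.1001]
tool_rot: [-0.0, 0.626, 0.779, -0.0]
contact_force: [-1.2, -0.3, -0.1]
gripper_width: -0.001
```

Call:
jog_arm:
  targets:
    - [0, 0, 0.001, 0]
    - [0, 0, 0.0015, 0]
    - [0, 0, 0.0015, 0]

```text
time: 12.05
tool_pos: [0.5089, 0.1212, 0.0986]
tool_rot: [-0.0, 0.626, 0.779, -0.0]
contact_force: [-0.3, 0.1, -0.5]
gripper_width: -0.001
```

Call:
jog_arm:
  targets:
    - [0, 0, 0.001, 0]
    - [0, 0, 0.0015, 0]
    - [0, 0, 0.0015, 0]

```text
time: 12.3
tool_pos: [0.5092, 0.1212, 0.0975]
tool_rot: [0.0, 0.626, 0.779, 0.0]
contact_force: [0.1, -0.4, 2.1]
gripper_width: -0.004
```

```bash
python3 - <<'E'
from h import *
avg(3); w=cams.grab_frame("wrist")[:,:,1]
for c in(292,312,350): print(c,w[270:340:2,c])
E
```

```text
t 12.45 F [-0.45  0.38  2.2 ] sd [0.1  0.45 0.43] T [ 0.002  0.088 -0.005] pos [0.50914 0.12125 0.0975 ]
292 [36 38 38 42 37 37 45 30 33 41 26 36 34 35 40 34 24 37 46 36 25 28 25 25
 41 29 39 72 44 40 39 35 27 35 30]
312 [ 42  34  39  36  31  42  29  32  34  27 108 149 148 146 152 150 148 151
 148 150 147 144 151 151 147 153 149 148 151 152 145 149 149 151 229]
350 [35 33 44 36 39 37 32 35 40 30 36 33 35 38 37 30 38 41 43 37 45 45 35 41
 66 34 42 80 34 40 39 41 47 36 36]
```

Contact: 2.2 N on fret 1 at indicated z 0.0975, consistent with 0.4 mm of foam give. Now sliding towards the heel, which is tool −x.

Call:
jog_arm:
  targets:
    - [-0.003, 0, 0, 0]
    - [-0.006, 0, 0, 0]
    - [-0.009, 0, 0, 0]
    - [-0.012, 0, 0, 0]
    - [-0.015, 0, 0, 0]

```text
time: 12.92
tool_pos: [0.5119, 0.106, 0.0967]
tool_rot: [-0.0, 0.627, 0.779, -0.0]
contact_force: [0.7, 0.8, 0.3]
gripper_width: 0.001
```

Call:
jog_arm:
  targets:
    - [-0.0025, 0, 0, 0]
    - [-0.005, 0, 0, 0]
    - [-0.0075, 0, 0, 0]
    - [-0.01, 0, 0, 0]
    - [-0.012, 0, 0, 0]

```text
time: 13.33
tool_pos: [0.5149, 0.0951, 0.0974]
tool_rot: [-0.0, 0.627, 0.779, 0.0]
contact_force: [0.2, 1.1, 2.1]
gripper_width: 0.001
```

```bash
python3 - <<'E'
from h import *
avg(2)
E
```

```text
t 13.4333 F [-0.27  0.46  2.09] sd [0.79 0.06 0.65] T [ 0.059  0.091 -0.02 ] pos [0.51512 0.09461 0.0976 ]
```

Call:
jog_arm:
  targets:
    - [-0.003, 0, 0, 0]
    - [-0.006, 0, 0, 0]
    - [-0.009, 0, 0, 0]
    - [-0.012, 0, 0, 0]
    - [-0.015, 0, 0, 0]

```text
time: 13.85
tool_pos: [0.5183, 0.08, 0.0975]
tool_rot: [0.0, 0.627, 0.779, 0.0]
contact_force: [0.2, 0.3, 1.7]
gripper_width: -0.006
```

Call:
jog_arm:
  targets:
    - [-0.003, 0, 0, 0]
    - [-0.006, 0, 0, 0]
    - [-0.009, 0, 0, 0]
    - [-0.012, 0, 0, 0]
    - [-0.015, 0, 0, 0]

```text
time: 14.27
tool_pos: [0.5211, 0.0652, 0.0969]
tool_rot: [-0.0, 0.627, 0.779, -0.0]
contact_force: [-0.9, 1.3, 1.8]
gripper_width: -0.001
```

Call:
jog_arm:
  targets:
    - [-0.002, 0, 0, 0]
    - [-0.004, 0, 0, 0]
    - [-0.006, 0, 0, 0]
    - [-0.008, 0, 0, 0]
    - [-0.01, 0, 0, 0]

```text
time: 14.68
tool_pos: [0.5237, 0.0556, 0.0975]
tool_rot: [0.0, 0.626, 0.779, 0.0]
contact_force: [0.2, 1.1, 2.6]
gripper_width: -0.001
```

```bash
python3 - <<'E'
from h import *
avg(2)
p=np.load("p.npy");t=manip.state()["tool_pos"][:2]-p[:2];u=np.array([np.cos(p[2]),np.sin(p[2])]);print("along",t@u,"across",u[0]*t[1]-u[1]*t[0])
E
```

```text
t 14.7833 F [-0.29  0.04  2.39] sd [0.07 0.12 0.15] T [ 0.063 -0.008 -0.   ] pos [0.52375 0.05537 0.09751]
along 0.10383996361786822 across 0.0003612610623040524
```

Fret 3 is under the tip at 2.4 N, centred across the board. Continuing.

Call:
jog_arm:
  targets:
    - [-0.003, 0, 0, 0]
    - [-0.006, 0, 0, 0]
    - [-0.009, 0, 0, 0]
    - [-0.012, 0, 0, 0]
    - [-0.015, 0, 0, 0]

```text
time: 15.2
tool_pos: [0.5262, 0.0406, 0.0965]
tool_rot: [-0.0, 0.626, 0.779, -0.001]
contact_force: [-0.2, 0.4, -0.6]
gripper_width: -0.005
```

Call:
jog_arm:
  targets:
    - [-0.003, 0, 0, 0]
    - [-0.006, 0, 0, 0]
    - [-0.009, 0, 0, 0]
    - [-0.012, 0, 0, 0]
    - [-0.015, 0, 0, 0]

```text
time: 15.62
tool_pos: [0.5303, 0.026, 0.0976]
tool_rot: [0.0, 0.626, 0.779, 0.0]
contact_force: [-0.8, 0.8, 2.4]
gripper_width: 0.0
```

Call:
jog_arm:
  targets:
    - [-0.003, 0, 0, 0]
    - [-0.006, 0, 0, 0]
    - [-0.009, 0, 0, 0]
    - [-0.012, 0, 0, 0]
    - [-0.015, 0, 0, 0]

```text
time: 16.03
tool_pos: [0.5327, 0.0113, 0.0967]
tool_rot: [-0.0, 0.626, 0.779, -0.0]
contact_force: [0.1, 0.7, 0.2]
gripper_width: 0.001
```

```bash
cat > chk.py <<'E'
from h import *
avg(2)
p=np.load("p.npy");t=manip.state()["tool_pos"][:2]-p[:2];u=np.array([np.cos(p[2]),np.sin(p[2])]);print("along",t@u,"across",u[0]*t[1]-u[1]*t[0])
E
python3 chk.py
```

```text
t 16.1333 F [-0.59 -0.63 -0.01] sd [0.   0.09 0.39] T [-0.04   0.014 -0.046] pos [0.53282 0.01107 0.09666]
along 0.14888494330899957 across -0.0003012929839962507
```

Call:
jog_arm:
  targets:
    - [-0.003, 0, 0, 0]
    - [-0.006, 0, 0, 0]
    - [-0.009, 0, 0, 0]
    - [-0.012, 0, 0, 0]
    - [-0.013, 0, 0, 0]

```text
time: 16.55
tool_pos: [0.5363, -0.0014, 0.0976]
tool_rot: [0.0, 0.627, 0.779, 0.0]
contact_force: [0.1, 0.9, 2.2]
gripper_width: 0.001
```

Call:
jog_arm:
  targets:
    - [-0.003, 0, 0, 0]
    - [-0.006, 0, 0, 0]
    - [-0.009, 0, 0, 0]
    - [-0.012, 0, 0, 0]
    - [-0.014, 0, 0, 0]

```text
time: 16.97
tool_pos: [0.5386, -0.0151, 0.0967]
tool_rot: [-0.0, 0.627, 0.779, -0.0]
contact_force: [-0.4, 0.5, -0.7]
gripper_width: 0.0
```

Call:
jog_arm:
  targets:
    - [-0.003, 0, 0, 0]
    - [-0.006, 0, 0, 0]
    - [-0.009, 0, 0, 0]
    - [-0.012, 0, 0, 0]
    - [-0.013, 0, 0, 0]

```text
time: 17.38
tool_pos: [0.5421, -0.0279, 0.0976]
tool_rot: [0.001, 0.627, 0.779, -0.0]
contact_force: [0.2, 0.5, 2.9]
gripper_width: 0.001
```

```bash
python3 chk.py
```

```text
t 17.4833 F [ 0.18 -0.78  1.76] sd [0.02 0.11 0.25] T [-0.05  -0.046 -0.008] pos [ 0.54211 -0.02791  0.09753]
along 0.18913461186540986 across 0.00035243021777148914
```

Frets 5 and 6 touched at about 2–3 N, each with a release between. Next are 7 (215.5), 8 (239.8) and 9 (262.7).

Call:
jog_arm:
  targets:
    - [-0.0025, 0, 0, 0]
    - [-0.005, 0, 0, 0]
    - [-0.0075, 0, 0, 0]
    - [-0.01, 0, 0, 0]
    - [-0.013, 0, 0, 0]

```text
time: 17.9
tool_pos: [0.5443, -0.0403, 0.0969]
tool_rot: [0.0, 0.626, 0.779, -0.0]
contact_force: [0.5, -0.7, 0.2]
gripper_width: 0.001
```

Call:
jog_arm:
  targets:
    - [-0.003, 0, 0, 0]
    - [-0.006, 0, 0, 0]
    - [-0.009, 0, 0, 0]
    - [-0.012, 0, 0, 0]
    - [-0.013, 0, 0, 0]

```text
time: 18.32
tool_pos: [0.5476, -0.0532, 0.0975]
tool_rot: [0.0, 0.627, 0.779, -0.0]
contact_force: [-0.4, 0.5, 3.2]
gripper_width: 0.001
```

Call:
jog_arm:
  targets:
    - [-0.0025, 0, 0, 0]
    - [-0.005, 0, 0, 0]
    - [-0.0075, 0, 0, 0]
    - [-0.01, 0, 0, 0]
    - [-0.012, 0, 0, 0]

```text
time: 18.73
tool_pos: [0.5497, -0.0649, 0.0968]
tool_rot: [0.0, 0.626, 0.779, -0.0]
contact_force: [-0.3, -0.3, -0.5]
gripper_width: -0.001
```

Call:
jog_arm:
  targets:
    - [-0.0025, 0, 0, 0]
    - [-0.005, 0, 0, 0]
    - [-0.0075, 0, 0, 0]
    - [-0.01, 0, 0, 0]
    - [-0.012, 0, 0, 0]

```text
time: 19.15
tool_pos: [0.5528, -0.0765, 0.0975]
tool_rot: [0.0, 0.626, 0.779, -0.0]
contact_force: [0.2, 1.3, 2.7]
gripper_width: 0.001
```

```bash
python3 chk.py
```

```text
t 19.25 F [-0.1  -0.22  2.93] sd [0.29 0.75 0.44] T [ 0.    -0.04  -0.029] pos [ 0.55281 -0.07677  0.09746]
along 0.23914211175677805 across 0.00024854219364116303
```

Call:
jog_arm:
  targets:
    - [-0.0025, 0, 0, 0]
    - [-0.005, 0, 0, 0]
    - [-0.0075, 0, 0, 0]
    - [-0.01, 0, 0, 0]
    - [-0.012, 0, 0, 0]

```text
time: 19.67
tool_pos: [0.5549, -0.0883, 0.0969]
tool_rot: [0.0, 0.626, 0.779, -0.0]
contact_force: [0.7, 0.4, -0.3]
gripper_width: 0.002
```

Call:
jog_arm:
  targets:
    - [-0.0025, 0, 0, 0]
    - [-0.005, 0, 0, 0]
    - [-0.0075, 0, 0, 0]
    - [-0.01, 0, 0, 0]
    - [-0.0115, 0, 0, 0]

```text
time: 20.08
tool_pos: [0.5578, -0.0995, 0.0974]
tool_rot: [0.0, 0.626, 0.779, -0.0]
contact_force: [-0.6, 1.5, 3.8]
gripper_width: 0.001
```

```bash
python3 chk.py
```

```text
t 20.1833 F [-0.3   0.1   2.43] sd [0.11 0.22 0.23] T [ 0.004  0.012 -0.006] pos [ 0.55779 -0.09972  0.09742]
along 0.2626259318169987 across 0.00016104319361601865
```

Fret 9 is under the tip (along 262.6 mm, 2.4 N). Lifting clear.

Call:
jog_arm:
  targets:
    - [0, 0, -0.01, 0]
    - [0, 0, -0.03, 0]
    - [0, 0, -0.06, 0]
    - [0, 0, -0.09, 0]
    - [0, 0, -0.12, 0]

```text
time: 20.6
tool_pos: [0.5569, -0.099, 0.2183]
tool_rot: [-0.0, 0.626, 0.779, -0.0]
contact_force: [0.6, -0.3, 0.4]
gripper_width: -0.001
```

Call:
jog_arm:
  targets:
    - [0, 0, -0.02, 0]
    - [0, 0, -0.03, 0]
    - [0, 0, -0.03, 0]
    - [0, 0, -0.03, 0]
    - [0, 0, -0.03, 0]

```text
time: 21.02
tool_pos: [0.5564, -0.0987, 0.2448]
tool_rot: [-0.002, 0.626, 0.779, -0.001]
contact_force: [0.4, -0.2, -0.6]
gripper_width: 0.005
```

```bash
python3 - <<'E'
from h import *
s=avg(4); print(manip.state()["joint_vel"].round(3))
cv2.imwrite("pics/end.png",s[:,:,::-1])
b=cv2.imread("pics/scene0.png"); d=cv2.absdiff(b,s[:,:,::-1].copy()).max(2)
print("nut/headstock & tools diff:",{k:int((d[y0:y1,x0:x1]>60).sum()) for k,(x0,x1,y0,y1) in dict(head=(380,470,135,195),plane=(235,305,330,375),glue=(390,440,230,300),chisel=(135,250,215,280),caliper=(260,365,145,210),heel=(150,215,270,312)).items()})
E
```

```text
t 21.2167 F [0.2  0.14 0.18] sd [0.21 0.15 0.4 ] T [-0.02  -0.042  0.021] pos [ 0.55651 -0.09872  0.24483]
[ 0.001 -0.003 -0.009 -0.    -0.     0.001]
nut/headstock & tools diff: {'head': 0, 'plane': 0, 'glue': 0, 'chisel': 356, 'caliper': 437, 'heel': 206}
```

View pics/end.png

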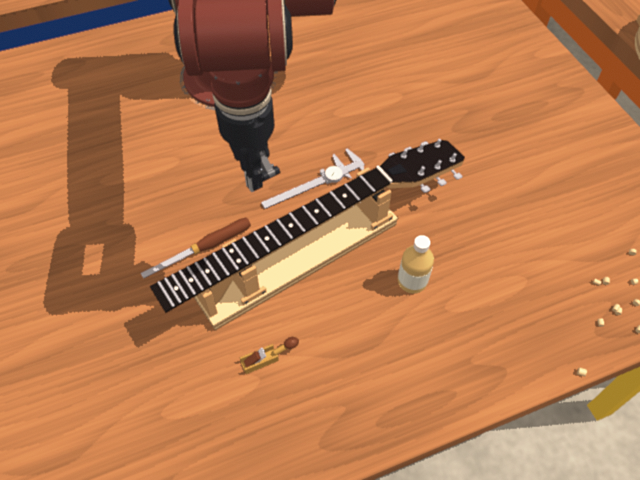

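The hand is clear and everything looks to be in place. One quick shift check by template match, then I hand in.

```bash
python3 - <<'E'
from h import *
a=cv2.imread("pics/scene0.png",0);b=cv2.imread("pics/end.png",0)
for k,(x0,x1,y0,y1) in dict(neck_heel=(152,215,250,308),neck_nut=(360,465,140,200),chisel=(195,250,215,252),caliper=(300,365,148,195)).items():
    r=cv2.matchTemplate(b[y0-8:y1+8,x0-8:x1+8],a[y0:y1,x0:x1],cv2.TM_CCOEFF_NORMED); _,m,_,l=cv2.minMaxLoc(r); print(k,round(m,3),"shift px",l[0]-8,l[1]-8)
manip.job_done()
E
```

```text
neck_heel 0.964 shift px 0 0
neck_nut 0.999 shift px 0 0
chisel 0.999 shift px 0 0
caliper 0.999 shift px 0 0
the job is handed in; nothing more can be done
```

I ran the shut fingertips along the fingerboard from fret 1 to fret 9, lifted the hand about 145 mm clear, and handed the job in at about 21 s. No verdict is reported.

- **Touch:** Each fret gave a distinct contact force on the wrist sensor. Readings were about 2–4 N, against the 20 N limit. The force mostly dropped back to zero between frets; one reading midway between frets 2 and 3 stayed at 1.8 N. The sensor noise is about 0.5 N, and forces were read only at the end of each short move.
- **Nothing moved:** In the scene camera, template matches at both ends of the neck, the chisel and the caliper showed 0 px of shift. The glue bottle and thumb plane areas were unchanged. The heel match was slightly weaker (0.964) and 206 pixels differed there. The chisel and caliper areas also had changed pixels; I put all of these down to the arm and its shadow.
- **Height reading was off:** The fingertips met fret 1 at an indicated TCP height of 0.0975 m, about 29 mm below the expected crown height of 0.1265 m. I went down by force and images, not the reported height, and did not find the cause.
- **Cameras disagreed:** The top and scene views differed by about 7 mm across the neck. The wrist view and the fret contacts agreed with the averaged position I used.

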